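Cover the lock body and draw its bolt bar out of the trough

TASK

The hasp plate is lying across the opening of the bolt trough: lift it off and set it squarely on top of the blue lock body with the edges flush, and let go of it. Then draw the steel bolt bar out through the trough's opening, without forcing it; the bar is longer than the opening, so it only comes out at a slant. Finish still holding the bar, level and steady, well clear above the trough, and leave everything else on the bench where it is.

Things in the scene. Friction and masses are not known exactly. Their poses are not given: they have to be found in the camera images.
- trough: dark steel trough fixed to the bench, 320 mm long (its y) and 114 mm wide (its x), 62 mm high; origin under its centre, z up. Inside it is 310 x 104 mm, its floor 5 mm above the bench. Yellow covers 4 mm thick, undersides 58 mm above the bench, roof over both ends and leave a 175 mm long (y, centred) by 104 mm wide opening in the top; under each cover there are 67 mm of free length.
- bar_mid (a point): centre of the loose steel bolt bar lying on the trough floor with both ends under the covers: 220 mm long (its y), 16 mm wide (x), 18 mm high (z), brass bands near the ends, 0.3 to 0.55 kg, balanced at this point.
- bar_end_a (a point): centre of the bar's +y end face.
- bar_end_b (a point): centre of the bar's -y end face.
- plate_mid (a point): centre of the slab of the loose cast-aluminium hasp plate: slab 136 mm long (its x), 66 mm wide (y), 8 mm thick (z). At the start it lies flat across the trough's opening, resting on its side walls. Either way round will do on the lock body. 0.2 to 0.32 kg.
- plate_lug (a point): centre of the plate's upright lug, its grip: 44 mm long (plate x), 16 mm thick (y), 26 mm high, standing on the middle of the slab, 17 mm above plate_mid; the lug's foot is 13 mm below this point.
- lock_top (a point): centre of the flat top of the blue steel lock body, which is bolted to the bench: 136 mm long (its x), 66 mm wide (y), 40 mm high; the top is 40 mm above the bench.
- padlock: tarnished brass padlock lying flat near the magnifier, 30 x 50 x 22 mm body with a steel shackle on its +x side; origin under the middle of the body. A bystander.
- flag_hinge: stainless flag hinge lying flat, about 78 x 96 x 12 mm; origin at one end of its knuckle. A bystander.
- screw_tin: red tin, 68 mm across and 55 mm high; origin under its centre. A bystander.
- screwdriver: screwdriver lying on the bench; origin under its middle, its length along x. A bystander.
- bar: the same bolt bar; origin under its centre, 9 mm below bar_mid, same axes.
- plate: the same hasp plate; origin under the slab's centre, 4 mm below plate_mid, same axes.
There are look-alikes about, which are no part of the job. Of the things shaped like the bar, the bare steel one is meant.

How it is judged:
By the outcome, as a careful person would: the job done as asked, in the order asked, and still so for the second after the job is handed in, while the arm keeps its last pose, push and grip.
It also fails if it takes over 58 s, if anything falls off the work surface, if the arm or the gripper's body presses on something with over 40 N, if the wrist force passes 120 N, or if a joint passes its speed limit or range.

ROBOT

A 6-joint arm with a two-finger parallel gripper is mounted at the origin on the work surface. World frame = base frame: x ahead of the robot, y to its left, z up, the work surface at z = 0. Lengths are in m, angles in degrees, forces in N, time in s.
With the tool pointing down it reaches from about 0.25 to 0.725 m from the base axis. Payload 9.7 kg.
Tool frame: the origin (TCP) lies at the very end of the fingers, on their centre line; the grasp point (between the pads) lies grasp_offset behind it (grasp_offset is the distance from the TCP to the grasp point, in m); z points along the fingers, y is the line along which they close (so a half turn about z gives the same grasp; the last joint's range is limited). The gripper opens to 85 mm and grips with 20 to 120 N. Pads are 22 mm wide; open, the fingers measure 114 mm over their backs; the gripper's body (76 mm by 85 mm) begins 54 mm behind the grasp point. The pads swing forward as they close: fully open they stand 13 mm farther back than shut.
Start: joints at [-67.953, 4.979, 10.078, 95.1, 0, 90], TCP at [0.206, -0.51, 0.231] pointing down, gripper open.
Joint ranges: [-179.16, 179.16], [-48.56, 103.87], [-65.8, 70.77], [-126.05, 130.52], [-82.76, 87.17], [-180, 180]. Speed limits (degrees/s): [127.2, 127.2, 147.25, 180, 180, 180].

INTERFACE

Orientations are given as [roll, pitch, yaw] about the fixed x, y, z axes, in that order (R = Rz(yaw) Ry(pitch) Rx(roll)).
In Python, from workcell import get_obs, camera, calibration, job_done, recognise, cut_out, mark_of, grasp_offset gives the robot as it stands.
- The arm moves only by the tool servo_tool, never from a script. Its argument "moves" is a list of rows, each a list of 3 entries, a list of its own where there are three numbers: the turn, a rotation vector about the tool's x, y, z in degrees, then the shift along the tool's x, y, z in m, then the opening in per cent of the stroke, from 0 (shut) to 100 (fully open). In form: [[[ax, ay, az], [x, y, z], claw], ...]. A call has 1 to 12 rows; each row shifts and turns the commanded pose from where the row before left it, along the tool's axes as they then stand; what a row does not reach is not made up. A row lasts 1/10 s, in which the tool goes at most 50 mm and 8.59 degrees, less where a joint would pass 70% of its speed; a pose out of reach is approached as far as the arm can. A call is refused whole if a number of a shift passes 0.05 or a number of a turn 8.59, either way. A call with a gripper value outside its range is refused whole. The fingers move at their own pace and stop on an object; "force" is the grip in N (left out, the last holds). Time passes only in rows, so rows that do not move let the fingers close. It gives the time, the measured TCP pose, the force, the opening and the grip force at its end, in the units of the state.
- get_obs(): the state, without advancing time (a new reading comes with each control period).
- camera(name): name is "scene" or "top"; returns (picture, depth): 480x640x3 uint8, red, green, blue; 480x640 float32, m along the optical axis (not along the pixel's ray), 0 where there is no reading.
- calibration(name): a dict with "camera_matrix" (3x3 intrinsics, pixels), "dist" ([k1, k2, p1, p2, k3] as OpenCV has them; the pictures are not rectified), "R" (3x3) and "t" (3): a world point X has camera coordinates R X + t. Camera axes: x right, y down, z forward; pixel columns grow to the right and rows downward; lengths in m; the calibration is good to about 2 mm. A picture is of the moment at which its call begins. calibration takes no time and is no camera call.
- job_done(): hands the job in; it is judged then, once.
Trained networks look in the newest picture that a camera, given by its name, has taken for a name from the list of things; names that differ only in an ending like _2 or _b are one class to them, and where a whole thing is asked for, a point or a joint stands for the part that bears it (a point fixed in the world has none). Each returns a list of dicts, best first, with "score" (0 to 1); they miss things now and then, are a little off and sometimes report something else, mostly with a low value. They report only what shows in the picture. A call takes as long as a camera call. They do not tell look-alikes from the thing itself.
- recognise(name, camera): "xyz" ([x, y, z] in m, in the coordinates of the camera as it stood for that picture, good to about 4 mm: the middle of the surface that is visible of it).
- cut_out(name, camera): "mask" (480x640 bool, what is visible of it).
- mark_of(name, camera): "xyz" ([x, y, z] in m, in the coordinates of the camera as it stood for that picture, good to about 4 mm: a listed point, or the origin of a listed thing).
The state is a dict: "time": time; "q": joint angles; "qd": joint speeds; "joint_efforts": joint torques, N m; "ee_pos": TCP position; "tcp_rot": TCP orientation; "wrist_force": force on the tool from outside, world axes, zero at the start; "torque": the same for the moment, N m; "opening": finger opening in m; "grasp_force": force on a finger pad.
Only numpy, scipy, OpenCV 4.12 (cv2) and the standard library are available. Lean on these libraries where they do the work, as an engineer would, in place of code of your own. Each camera call takes 0.05 s, during which the arm holds its last target. There are 200 camera calls.

## Working session

There is one attempt and no reset: what is moved stays moved. The work goes in short steps, Python scripts to look and compute and a tool call to move; the robot and the scene stay as the last step left them, time stands still between calls to the robot, and variables do not carry over. Pictures are saved under pics/ and viewed, at most 13 in all, crops included, and the job is handed in when it is done.

Besides the shell and the picture viewer there is one more tool, called by a JSON object that holds its "fn" and its "kwargs", one argument or row to a line. servo_tool: Moves the arm, as the interface text tells. Its arguments: {"type":"object","properties":{"moves":{"type":"array"},"force":{"type":"number"}},"required":["moves"]}

```bash
mkdir -p pics; ls
python3 - <<'E'
from workcell import *
import cv2,numpy as np
print(get_obs(),grasp_offset)
ims=[]
for c in("scene","top"):
    p,d=camera(c);cv2.imwrite(f'pics/{c}0.png',p[:,:,::-1]);np.save(f'{c}_d.npy',d)
    k=calibration(c);R=np.array(k["R"]);t=np.array(k["t"])
    print(c,k["camera_matrix"],k["dist"],"campos",-R.T@t)
    for n in["trough","bar_mid","bar_end_a","bar_end_b","plate_mid","plate_lug","lock_top","padlock","flag_hinge","screw_tin","screwdriver"]:
        for r in mark_of(n,c)[:3]: print(n,round(r["score"],2),np.round(R.T@(np.array(r["xyz"])-t),3))
E
```

```text
pics
{'time': 0.0, 'q': array([-6.79536832e+01,  5.01210131e+00,  1.00332759e+01,  9.50990364e+01,
       -3.11906380e-03,  8.99998866e+01]), 'qd': array([ 0.02108896, -0.01732504,  0.07800405,  0.07090729,  0.01080927,
        0.01128961]), 'joint_efforts': array([-5.63962549e-04, -5.20389032e+01,  4.64800966e+01,  1.61484873e-02,
       -6.43950693e-05, -1.05104218e-05]), 'ee_pos': array([ 0.20634455, -0.50957572,  0.23056291]), 'tcp_rot': array([-1.79922138e+02,  3.11890677e-03,  2.20464344e+01]), 'wrist_force': array([ 0.60412863, -0.40363629,  1.02411895]), 'torque': array([ 0.00328372,  0.03033192, -0.02536081]), 'grasp_force': 0.0, 'opening': 0.08534583884763126} 0.0187
scene [[499.41323259   0.         311.58029449]
 [  0.         499.41323259 240.53093847]
 [  0.           0.           1.        ]] [-0.05376497  0.          0.          0.          0.        ] campos [1.28286887 0.11786252 0.93876571]
trough 0.82 [0.564 0.153 0.   ]
bar_mid 0.98 [0.339 0.226 0.009]
bar_mid 0.55 [ 0.28  -0.22   0.011]
bar_end_a 0.92 [ 0.356 -0.298  0.007]
bar_end_a 0.76 [0.307 0.331 0.007]
bar
[... 623 characters left out ...]
    ] campos [0.34857025 0.08041394 1.22590437]
bar_mid 0.89 [0.332 0.224 0.007]
bar_mid 0.59 [ 0.285 -0.215  0.009]
bar_end_a 0.89 [0.575 0.061 0.01 ]
bar_end_a 0.81 [ 0.358 -0.3    0.01 ]
bar_end_a 0.78 [0.364 0.123 0.007]
bar_end_b 0.89 [0.575 0.061 0.01 ]
bar_end_b 0.81 [ 0.358 -0.3    0.01 ]
bar_end_b 0.78 [0.364 0.123 0.007]
plate_mid 0.59 [0.559 0.156 0.066]
plate_mid 0.37 [0.565 0.155 0.061]
plate_lug 0.73 [0.563 0.158 0.066]
plate_lug 0.67 [ 0.543 -0.169  0.037]
plate_lug 0.66 [0.568 0.153 0.079]
lock_top 0.91 [ 0.543 -0.167  0.038]
padlock 0.89 [ 0.726 -0.314 -0.007]
flag_hinge 0.58 [ 0.734  0.14  -0.001]
screw_tin 0.96 [ 0.775 -0.1    0.002]
screwdriver 0.94 [ 0.38   0.452 -0.   ]
```

View pics/scene0.png

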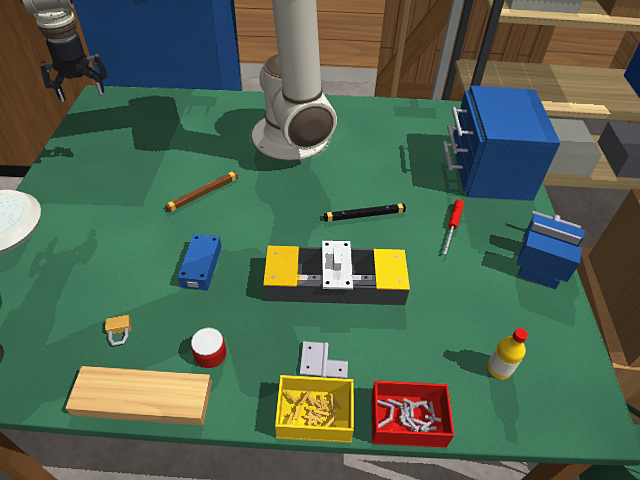

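View pics/top0.png

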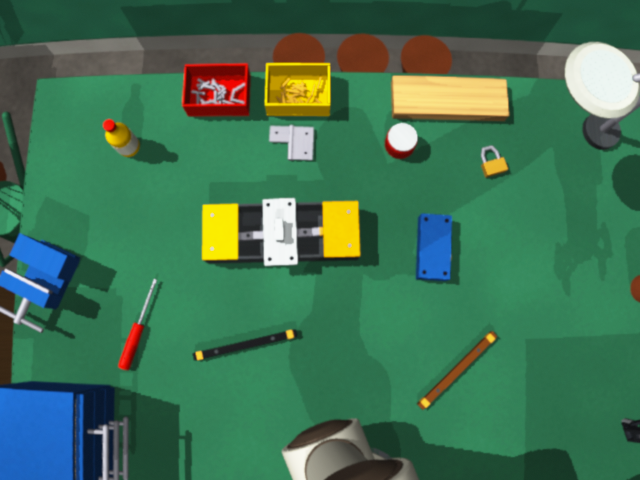

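The pictures show the trough at about top px (282,232), with the plate across it at (281,231). The steel bar shows either side of the plate at (250,235) and (310,231). The blue lock body is at (434,247), and the black and orange bars are look-alikes. Next I'll fit the poses from depth.

```bash
cat > h.py <<'E'
from workcell import *
import cv2,numpy as np
def cloud(c):
    p,d=camera(c);k=calibration(c);R=np.array(k["R"]);t=np.array(k["t"])
    v,u=np.mgrid[0:480,0:640]
    n=cv2.undistortPoints(np.stack([u,v],-1).reshape(-1,1,2).astype(np.float64),np.array(k["camera_matrix"]),np.array(k["dist"])).reshape(480,640,2)
    X=np.concatenate([n*d[...,None],d[...,None]],-1)
    return p,d,(X-t)@R
def rect(W,m):
    m=cv2.morphologyEx(m.astype(np.uint8),cv2.MORPH_OPEN,np.ones((2,2)))
    n,l,s,_=cv2.connectedComponentsWithStats(m)
    i=1+np.argmax(s[1:,4]);P=W[l==i]
    (c,s,a)=cv2.minAreaRect(P[:,:2].astype(np.float32)*1000)
    return np.round(c,1),np.round(s,1),round(a,1),"z",np.round(np.median(P[:,2])*1000,1),"mean",np.round(P.mean(0)*1000,1),len(P)
E
python3 - <<'E'
from h import *
for c in("top","scene"):
    p,d,W=cloud(c);x,y,z=W[...,0],W[...,1],W[...,2]
    hsv=cv2.cvtColor(p,cv2.COLOR_RGB2HSV).astype(int);H,S,V=hsv[...,0],hsv[...,1],hsv[...,2]
    ok=d>0
    tr=ok&(abs(x-.565)<.12)&(abs(y-.153)<.2)
    print(c)
    print("plate",rect(W,tr&(S<60)&(z>.06)&(abs(y-.153)<.06)&(z<.08)&(V>90)))
    print("lug",rect(W,tr&(z>.084)))
    yl=tr&(S>120)&(H>18)&(H<35)&(z>.05)
    print("cov+",rect(W,yl&(y>.153)));print("cov-",rect(W,yl&(y<.153)))
    b=tr&(z>.017)&(z<.032)&(abs(y-.153)<.085)
    print("bar+",rect(W,b&(y>.155)));print("bar-",rect(W,b&(y<.15)))
    print("lock",rect(W,ok&(abs(x-.54)<.12)&(abs(y+.17)<.1)&(z>.032)&(H>95)&(H<130)&(S>80)))
    if c=="top":
        cv2.imwrite('pics/crop1.png',cv2.resize(p[180:290,180:470,::-1],None,fx=2.7,fy=2.7,interpolation=cv2.INTER_CUBIC))
E
```

```text
top
plate (array([489.5, 144.3]), array([297.8,  84.1]), 8.6, 'z', np.float64(68.8), 'mean', array([560.1, 152.9,  71.2]), 1967)
lug (array([564.9, 153.7]), array([46.4, 14. ]), 1.6, 'z', np.float64(94.6), 'mean', array([561.5, 153.1,  91.8]), 178)
cov+ (array([469.1, 220. ]), array([349.4, 118.2]), 30.5, 'z', np.float64(61.0), 'mean', array([561.7, 274.6,  65.6]), 1919)
cov- (array([494.5,  30.6]), array([ 85. , 296.4]), 87.1, 'z', np.float64(60.6), 'mean', array([567.4,  29.1,  65.9]), 1951)
bar+ (array([562.9, 211.2]), array([47.4, 18.1]), 87.6, 'z', np.float64(21.4), 'mean', array([562. , 213.3,  21.9]), 160)
bar- (array([463.9,  93.6]), array([230.6,  54.5]), 0.0, 'z', np.float64(21.8), 'mean', array([568.8,  93.1,  28.2]), 201)
lock (array([453.4, -98.2]), array([134., 392.]), 49.3, 'z', np.float64(38.3), 'mean', array([ 537.8, -168.5,   43.6]), 1978)
scene
plate (array([859.5, 156.2]), array([ 75. , 846.9]), 89.9, 'z', np.float64(70.5), 'mean', array([575.9, 154.6,  71.7]), 1211)
lug (array([556.8, 155.6]), array([65. , 17.2]), 1.3, 'z', np.float64(95.6), 'mean', array([568.5, 154.5,  91.4]), 135)
cov+ (array([872.4, 232.2]), array([ 95.7, 846.7]), 80.9, 'z', np.float64(62.5), 'mean', array([572.4, 276.8,  63.5]), 1287)
cov- (array([901.3,  52.4]), array([770.4,  77.1]), 4.0, 'z', np.float64(62.5), 'mean', array([580.3,  30.8,  65.4]), 1279)
bar+ (array([920.7, 179.2]), array([ 46.8, 733.1]), 84.0, 'z', np.float64(22.5), 'mean', array([579.3, 214.6,  35.7]), 132)
bar- (array([594.7,  96. ]), array([55.6, 48.7]), 3.4, 'z', np.float64(22.6), 'mean', array([578.6,  96.3,  23.7]), 152)
lock (array([878.2, -63.5]), array([880.4, 107.1]), 17.2, 'z', np.float64(40.4), 'mean', array([ 550.5, -165.4,   43. ]), 1299)
```

View pics/crop1.png

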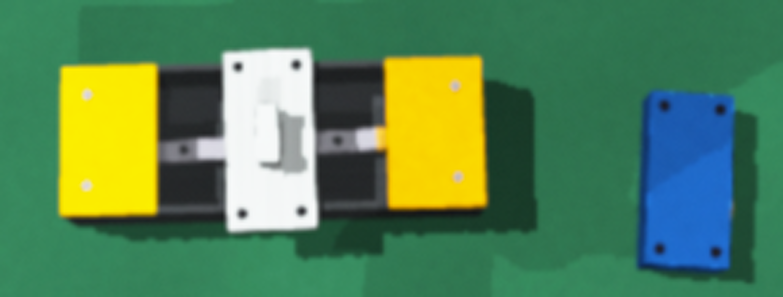

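```bash
cat >> h.py <<'E'
def planar(c,z0,shape=(480,640)):
    k=calibration(c);R=np.array(k["R"]);t=np.array(k["t"]);C=-R.T@t
    v,u=np.mgrid[0:480,0:640]
    n=cv2.undistortPoints(np.stack([u,v],-1).reshape(-1,1,2).astype(np.float64),np.array(k["camera_matrix"]),np.array(k["dist"])).reshape(480,640,2)
    r=np.concatenate([n,np.ones((480,640,1))],-1)@R
    return C+r*((z0-C[2])/r[...,2])[...,None]
def prect(c,m,z0):
    return rect(planar(c,z0),m)
E
python3 - <<'E'
from h import *
for c in("top","scene"):
    p,d,W=cloud(c);z=W[...,2]
    hsv=cv2.cvtColor(p,cv2.COLOR_RGB2HSV).astype(int);H,S,V=hsv[...,0],hsv[...,1],hsv[...,2]
    P=planar(c,.066);x,y=P[...,0],P[...,1]
    tr=(abs(x-.565)<.09)&(abs(y-.153)<.19)
    print(c)
    print("plate",prect(c,tr&(S<60)&(abs(y-.153)<.05)&(V>130)&(z<.079)&(z>.06),.07))
    print("lug",prect(c,tr&(z>.086)&(z<.11),.096))
    yl=tr&(S>120)&(H>18)&(H<35)&(z>.056)
    print("cov+",prect(c,yl&(y>.153),.062));print("cov-",prect(c,yl&(y<.153),.062))
    b=tr&(z>.017)&(z<.032)&(abs(y-.153)<.085)&(V>75)&(abs(x-.565)<.045)
    print("bar+",prect(c,b&(y>.155),.023));print("bar-",prect(c,b&(y<.15),.023))
    print("lock",prect(c,(abs(x-.54)<.12)&(abs(y+.17)<.1)&(z>.034)&(z<.05)&(H>95)&(H<130)&(S>80),.04))
E
```

```text
top
plate (array([561.8, 153.3]), array([136.3,  67.1]), 2.2, 'z', np.float64(70.0), 'mean', array([560.8, 153. ,  70. ]), 1951)
lug (array([561.1, 151.9]), array([42.4, 15.8]), 0.9, 'z', np.float64(96.0), 'mean', array([560.7, 152.8,  96. ]), 177)
cov+ (array([562.7, 274.8]), array([114.7,  74.2]), 1.5, 'z', np.float64(62.0), 'mean', array([562.5, 275. ,  62. ]), 1895)
cov- (array([569.3,  28.7]), array([114.2,  72.6]), 1.7, 'z', np.float64(62.0), 'mean', array([568.7,  28.9,  62. ]), 1910)
bar+ (array([561.7, 216.2]), array([16.4, 49.2]), 3.6, 'z', np.float64(23.0), 'mean', array([561.8, 216.1,  23. ]), 176)
bar- (array([569.5,  93.3]), array([16.2, 55.5]), 3.5, 'z', np.float64(23.0), 'mean', array([569.5,  93.4,  23. ]), 199)
lock (array([ 539. , -169.6]), array([ 65.9, 134.7]), 87.0, 'z', np.float64(40.0), 'mean', array([ 538.1, -169.4,   40. ]), 1895)
scene
plate (array([569.5, 154.6]), array([137.2,  65.6]), 2.6, 'z', np.float64(70.0), 'mean', array([573.9, 154.8,  70. ]), 1174)
lug (array([570.5, 155.1]), array([49.7, 15.3]), 1.2, 'z', np.float64(96.0), 'mean', array([571. , 154.2,  96. ]), 128)
cov+ (array([569. , 277.2]), array([117.1,  73.2]), 1.5, 'z', np.float64(62.0), 'mean', array([571.1, 277. ,  62. ]), 1289)
cov- (array([575.6,  30.1]), array([116.8,  72.5]), 1.4, 'z', np.float64(62.0), 'mean', array([577.6,  30.5,  62. ]), 1286)
bar+ (array([570.1, 219. ]), array([17.5, 51.8]), 3.7, 'z', np.float64(23.0), 'mean', array([569.8, 219.5,  23. ]), 141)
bar- (array([574.2,  85.3]), array([31.1, 11.1]), 87.8, 'z', np.float64(23.0), 'mean', array([574. ,  85.6,  23. ]), 55)
lock (array([ 545.4, -167.4]), array([ 68.2, 140.1]), 86.4, 'z', np.float64(40.0), 'mean', array([ 547.8, -166.9,   40. ]), 1265)
```

{"fn": "servo_tool", "kwargs": {
  "moves": [
    [[0,0,0],[0.0291,-0.024,0],40],
    [[0,0,0],[0.0291,-0.024,0],40],
    [[0,0,0],[0.0291,-0.024,0],40],
    [[0,0,0],[0.0291,-0.024,0],40],
    [[0,0,0],[0.0291,-0.024,0],40],
    [[0,0,0],[0.0291,-0.024,0],40],
    [[0,0,0],[0.0291,-0.024,0],40],
    [[0,0,0],[0.0291,-0.024,0],40],
    [[0,0,0],[0.0291,-0.024,0],40],
    [[0,0,0],[0.0291,-0.024,0],40],
    [[0,0,0],[0.0291,-0.024,0],40],
    [[0,0,0],[0.0291,-0.024,0],40]
  ],
  "force": 40
}}

```text
time: 2.6
ee_pos: [0.4225, -0.1103, 0.2315]
tcp_rot: [180.0, -0.0, 22.0]
wrist_force: [1.0, -1.1, -0.6]
opening: 0.0341
grasp_force: 0.0
```

{"fn": "servo_tool", "kwargs": {
  "moves": [
    [[0,0,0],[0.0291,-0.024,0],40],
    [[0,0,0],[0.0291,-0.024,0],40],
    [[0,0,0],[0.0291,-0.024,0],40],
    [[0,0,0],[0.0291,-0.024,0],40],
    [[0,0,0],[0.0291,-0.024,0],40],
    [[0,0,0],[0.0291,-0.024,0],40],
    [[0,0,0],[0.0291,-0.024,0],40],
    [[0,0,0],[0.0291,-0.024,0],40],
    [[0,0,5],[0,0,0.015],40],
    [[0,0,5],[0,0,0.015],40],
    [[0,0,5],[0,0,0.015],40],
    [[0,0,4.75],[0,0,0.015],40]
  ]
}}

```text
time: 3.8
ee_pos: [0.5766, 0.094, 0.1706]
tcp_rot: [-177.3, 0.2, 8.0]
wrist_force: [0.5, -0.2, 0.5]
opening: 0.0338
grasp_force: 0.0
```

{"fn": "servo_tool", "kwargs": {
  "moves": [
    [[0,0,0],[0,0,0.005],40],
    [[0,0,0],[0,0,0],40]
  ]
}}

```text
time: 4.0
ee_pos: [0.5761, 0.094, 0.1655]
tcp_rot: [-177.4, 0.3, 8.0]
wrist_force: [0.2, 0.6, 0.2]
opening: 0.0339
grasp_force: 0.0
```

```bash
cat >> h.py <<'E'
from scipy.spatial.transform import Rotation as Ro
def todo(pos,rpy):
    o=get_obs();A=Ro.from_euler('xyz',o["tcp_rot"],degrees=True);B=Ro.from_euler('xyz',rpy,degrees=True)
    rv=(A.inv()*B).as_rotvec(degrees=True);d=A.inv().apply(np.array(pos)-o["ee_pos"])
    print("t",round(o["time"],2),"pos",np.round(o["ee_pos"],4),"rpy",np.round(o["tcp_rot"],2),"q",np.round(o["q"],1))
    print("turn",np.round(rv,2),"shift now-axes",np.round(d,4),"shift after-turn axes",np.round(B.inv().apply(np.array(pos)-o["ee_pos"]),4))
E
python3 - <<'E'
from h import *
todo([.5645,.154,.12],[180,0,2.3])
E
```

```text
t 4.0 pos [0.5761 0.094  0.1655] rpy [-177.38    0.31    8.03] q [  8.    9.1   7.3  88.5   2.6 180. ]
turn [-2.6   0.45  5.72] shift now-axes [-0.0029 -0.0588  0.0483] shift after-turn axes [-0.0092 -0.0604  0.0455]
```

{"fn": "servo_tool", "kwargs": {
  "moves": [
    [[-2.6,0.4,-2],[0,0,0],40],
    [[0,0,-8.2],[0,0,0],40],
    [[0,0,-8.2],[0,0,0],40],
    [[0,0,-8.2],[0,0,0],40],
    [[0,0,-8.2],[0,0,0],40],
    [[0,0,-8.2],[0,0,0],40],
    [[0,0,-8.2],[0,0,0],40],
    [[0,0,-8.2],[0,0,0],40],
    [[0,0,-8.2],[0,0,0],40],
    [[0,0,-8.2],[0,0,0],40],
    [[0,0,-8.2],[0,0,0],40]
  ]
}}

```text
time: 5.1
ee_pos: [0.5766, 0.0955, 0.1674]
tcp_rot: [179.7, -0.1, 92.5]
wrist_force: [0.2, 1.0, 0.3]
opening: 0.0342
grasp_force: 0.0
```

{"fn": "servo_tool", "kwargs": {
  "moves": [
    [[0,0,-8.2],[0,0,0],40],
    [[0,0,-8.2],[0,0,0],40],
    [[0,0,-8.2],[0,0,0],40],
    [[0,0,-8.2],[0,0,0],40],
    [[0,0,-8.2],[0,0,0],40],
    [[0,0,-8.2],[0,0,0],40],
    [[0,0,-8.2],[0,0,0],40],
    [[0,0,-8.2],[0,0,0],40],
    [[0,0,-8.2],[0,0,0],40],
    [[0,0,-8.2],[0,0,0],40],
    [[0,0,-8.2],[0,0,0],40]
  ]
}}

```text
time: 6.2
ee_pos: [0.5766, 0.0955, 0.1673]
tcp_rot: [180.0, 0.3, -177.3]
wrist_force: [0.8, -0.1, 1.2]
opening: 0.0342
grasp_force: 0.0
```

Run:
```python
from h import *
todo([.5645,.154,.12],[180,0,182.3])
```

```text
t 6.2 pos [0.5766 0.0955 0.1673] rpy [ 179.95    0.28 -177.31] q [ 9.4  8.6  6.9 88.1  0.   6.7]
turn [0.05 0.28 0.39] shift now-axes [0.0095 0.0589 0.0473] shift after-turn axes [0.0097 0.0589 0.0473]
```

{"fn": "servo_tool", "kwargs": {
  "moves": [
    [[0,0,0.4],[0.003,0.02,0.012],40],
    [[0,0,0],[0.003,0.02,0.012],40],
    [[0,0,0],[0.0035,0.019,0.012],40],
    [[0,0,0],[0,0,0.011],40],
    [[0,0,0],[0,0,0],40]
  ]
}}

```text
time: 6.7
ee_pos: [0.5644, 0.1538, 0.1184]
tcp_rot: [180.0, 0.1, -178.0]
wrist_force: [-0.9, 0.7, -0.2]
opening: 0.0338
grasp_force: 0.0
```

Run:
```python
from h import *
todo([.5645,.154,.0735],[180,0,182.3])
p,d=camera("scene")
cv2.imwrite('pics/s2.png',cv2.resize(p[190:320,240:430,::-1],None,fx=4,fy=4,interpolation=cv2.INTER_CUBIC))
# projections of measured tcp & of lug centre est
k=calibration("scene")
for X in([get_obs()["ee_pos"]],[[.5645,.154,.096]],[[.5645,.154,.07]]):
    print(cv2.projectPoints(np.array(X,float),cv2.Rodrigues(np.array(k["R"]))[0],np.array(k["t"]),np.array(k["camera_matrix"]),np.array(k["dist"]))[0].ravel())
```

```text
t 6.7 pos [0.5644 0.1538 0.1184] rpy [ 1.7999e+02  1.2000e-01 -1.7802e+02] q [15.2  8.9  1.9 82.9 -0.  13.3]
turn [ 0.01  0.12 -0.32] shift now-axes [-0.      0.0002  0.0449] shift after-turn axes [-0.0001  0.0002  0.0449]
[338.30443415 248.5007825 ]
[338.01382115 255.30929194]
[337.35118249 262.77075878]
```

View pics/s2.png

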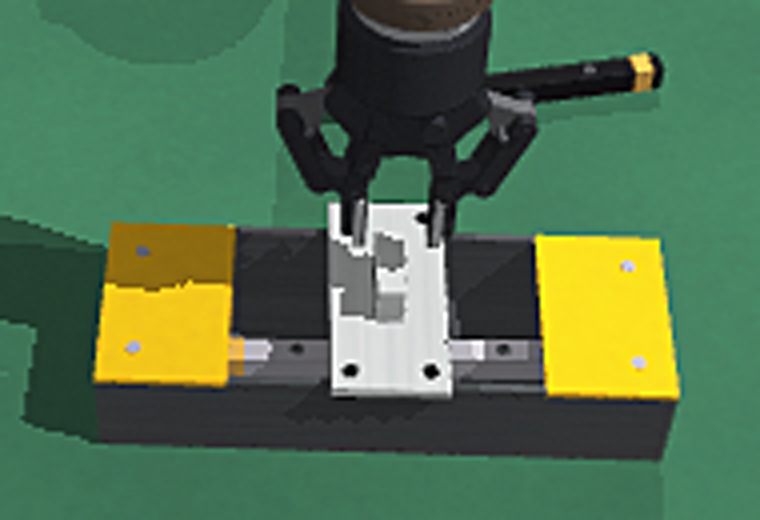

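The crop shows the open fingers straddling the lug. The finger midpoint is near crop x=398 and the lug near 390, so I'll shift slightly to -y while going down.

{"fn": "servo_tool", "kwargs": {
  "moves": [
    [[0,0,0],[0,-0.002,0.012],40],
    [[0,0,0],[0,0,0.012],40],
    [[0,0,-0.3],[0,0,0.012],40],
    [[0,0,0],[0,0,0.009],40],
    [[0,0,0],[0,0,0],40],
    [[0,0,0],[0,0,0],0],
    [[0,0,0],[0,0,0],0],
    [[0,0,0],[0,0,0],0],
    [[0,0,0],[0,0,0],0],
    [[0,0,0],[0,0,0],0]
  ],
  "force": 40
}}

```text
time: 7.75
ee_pos: [0.5655, 0.1512, 0.0747]
tcp_rot: [180.0, 0.2, -177.8]
wrist_force: [-0.1, -0.1, 0.2]
opening: 0.015
grasp_force: 40.9
```

{"fn": "servo_tool", "kwargs": {
  "moves": [
    [[0,0,0],[0,0,-0.005],0],
    [[0,0,0],[0,0,-0.015],0],
    [[0,0,0],[0,0,-0.02],0],
    [[0,0,0],[0,0,-0.02],0],
    [[0,0,0],[0,0,-0.02],0],
    [[0,0,2.8],[0,0,0],0],
    [[0,0,2.8],[0,0,0],0]
  ]
}}

```text
time: 8.45
ee_pos: [0.5655, 0.1512, 0.1565]
tcp_rot: [179.9, 0.3, 176.4]
wrist_force: [-0.3, -0.2, -2.0]
opening: 0.0149
grasp_force: 40.6
```

{"fn": "servo_tool", "kwargs": {
  "moves": [
    [[0,0,0],[0.0004,-0.0233,0],0],
    [[0,0,0],[0.0005,-0.03,0],0],
    [[0,0,0],[0.0005,-0.03,0],0],
    [[0,0,0],[0.0005,-0.03,0],0],
    [[0,0,0],[0.0005,-0.03,0],0],
    [[0,0,0],[0.0005,-0.03,0],0],
    [[0,0,0],[0.0005,-0.03,0],0],
    [[0,0,0],[0.0005,-0.03,0],0],
    [[0,0,0],[0.0005,-0.03,0],0],
    [[0,0,0],[0.0005,-0.03,0],0],
    [[0,0,0],[0,-0.02,0],0],
    [[0,0,0],[0,-0.01,0],0]
  ]
}}

```text
time: 9.65
ee_pos: [0.5405, -0.173, 0.155]
tcp_rot: [180.0, 0.2, 176.5]
wrist_force: [-1.3, -0.5, -2.7]
opening: 0.0153
grasp_force: 40.6
```

{"fn": "servo_tool", "kwargs": {
  "moves": [
    [[0,0,0],[0,0,0.02],0],
    [[0,0,0],[0,0,0.02],0],
    [[0,0,0],[0,0,0.015],0],
    [[0,0,0],[0,0,0],0],
    [[0,0,0],[0,0,0],0]
  ]
}}

```text
time: 10.15
ee_pos: [0.541, -0.171, 0.0995]
tcp_rot: [179.9, 0.2, 176.6]
wrist_force: [-0.5, -0.4, -1.5]
opening: 0.0149
grasp_force: 40.5
```

```bash
cat > pl.py <<'E'
from h import *
import sys
todo([.542,-.1713,.0737],[180,0,176.6])
zp=float(sys.argv[1])
for c in("top","scene"):
    p,d,W=cloud(c);z=W[...,2]
    hsv=cv2.cvtColor(p,cv2.COLOR_RGB2HSV).astype(int);H,S,V=hsv[...,0],hsv[...,1],hsv[...,2]
    P=planar(c,zp);x,y=P[...,0],P[...,1]
    m=(abs(x-.54)<.09)&(abs(y+.17)<.055)&(S<70)&(V>120)&(z<zp+.01)&(z>zp-.012)
    print(c,prect(c,m,zp))
    if c=="top" or 1:
        u=120 if c=="scene" else 380; v=200 if c=="scene" else 180
        cv2.imwrite(f'pics/{c}_{sys.argv[2]}.png',cv2.resize(p[v:v+120,u:u+130,::-1],None,fx=4,fy=4,interpolation=cv2.INTER_CUBIC))
a=[cv2.imread(f'pics/{c}_{sys.argv[2]}.png')[:480,:400] for c in("top","scene")]
cv2.imwrite(f'pics/both_{sys.argv[2]}.png',np.hstack(a))
E
python3 pl.py .071 a
```

```text
t 10.15 pos [ 0.541  -0.171   0.0995] rpy [179.93   0.21 176.58] q [-17.6   6.6  -2.7  80.5   0.1 -14.2]
turn [ 0.07  0.21 -0.02] shift now-axes [-0.0009 -0.0003  0.0259] shift after-turn axes [-0.001  -0.0003  0.0258]Traceback (most recent call last):
  File "pl.py", line 10, in <module>
    print(c,prect(c,m,zp))
            ~~~~~^^^^^^^^
  File "h.py", line 22, in prect
    return rect(planar(c,z0),m)
  File "h.py", line 12, in rect
    i=1+np.argmax(s[1:,4]);P=W[l==i]
        ~~~~~~~~~^^^^^^^^^
    return _wrapfunc(a, 'argmax', axis=axis, out=out, **kwds)
    return bound(*args, **kwds)
ValueError: attempt to get argmax of an empty sequence
```

```bash
python3 pl.py .095 a
```

```text
t 10.2 pos [ 0.5413 -0.1711  0.1   ] rpy [179.95   0.26 176.58] q [-17.6   6.6  -2.7  80.5   0.1 -14.2]
turn [ 0.05  0.26 -0.02] shift now-axes [-0.0006 -0.0002  0.0263] shift after-turn axes [-0.0007 -0.0001  0.0263]
top (array([ 504.5, -167. ]), array([63.4, 66.1]), 86.0, 'z', np.float64(95.0), 'mean', array([ 502. , -161.4,   95. ]), 772)
scene (array([ 544.8, -168. ]), array([ 65.8, 138.7]), 86.5, 'z', np.float64(95.0), 'mean', array([ 567.9, -164.1,   95. ]), 774)
```

View pics/both_a.png

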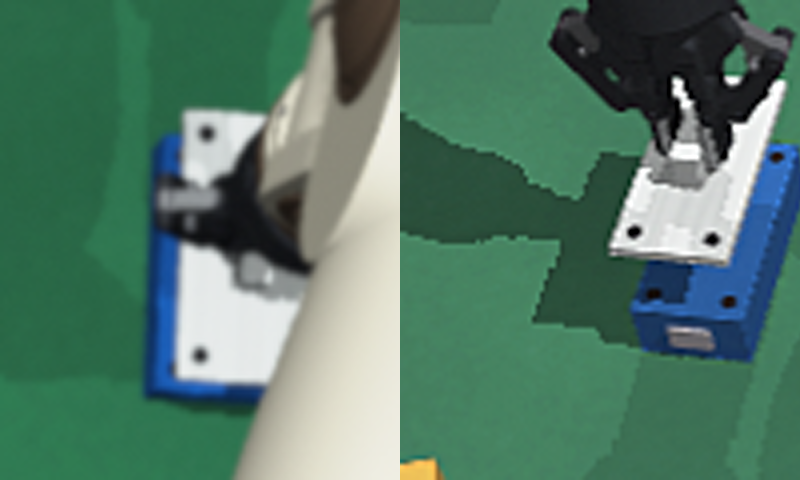

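{"fn": "servo_tool", "kwargs": {
  "moves": [
    [[0,0,0],[0,0,0.015],0],
    [[0,0,0],[0,0,0.015],0],
    [[0,0,0],[0,0,0.009],0],
    [[0,0,0],[0,0,0.003],0],
    [[0,0,0],[0,0,0.002],0],
    [[0,0,0],[0,0,0],0]
  ]
}}

```text
time: 10.9
ee_pos: [0.541, -0.1713, 0.0549]
tcp_rot: [179.9, 0.2, 176.6]
wrist_force: [-0.3, 0.6, -2.1]
opening: 0.0152
grasp_force: 40.6
```

```bash
python3 pl.py .051 b
```

```text
t 10.9 pos [ 0.541  -0.1713  0.0549] rpy [179.94   0.2  176.55] q [-17.6   7.4  -6.8  75.6   0.1 -14.2]
turn [ 0.06  0.2  -0.05] shift now-axes [-0.001   0.     -0.0188] shift after-turn axes [-0.001   0.     -0.0188]
top (array([ 501.6, -161.5]), array([61.3, 64. ]), 78.8, 'z', np.float64(51.0), 'mean', array([ 501.9, -159.8,   51. ]), 684)
scene (array([ 547.2, -167.3]), array([ 66.2, 135.7]), 86.4, 'z', np.float64(51.0), 'mean', array([ 570.1, -163.6,   51. ]), 735)
```

View pics/both_b.png

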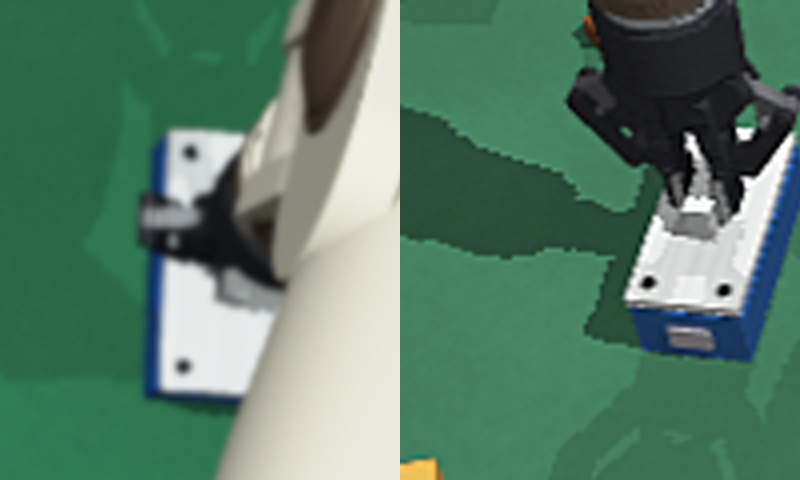

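```bash
cat > e.py <<'E'
from h import *
# +x edge of lock top (old picture) and of plate (new), top camera; line fit at y in -.16..-.19
def edge(p,z0,dark,c="top"):
    P=planar(c,z0);hsv=cv2.cvtColor(p,cv2.COLOR_RGB2HSV).astype(int);H,S,V=hsv[...,0],hsv[...,1],hsv[...,2]
    m=((H>95)&(H<130)&(S>80)) if dark else (S<70)&(V>120)
    out=[]
    for u in range(422,446):
        r=np.where(m[200:240,u])[0]
        if len(r): out.append(P[200+r[0],u,:2]*1000)
    out=np.array(out); k=(out[:,1]<-145)&(out[:,1]>-165)
    return np.round(out[k].mean(0),2),np.round(np.polyfit(out[k,1],out[k,0],1)[0],3),k.sum()
old=cv2.imread('pics/top0.png')[:,:,::-1].copy()
print("lock",edge(old,.04,1));p,d=camera("top");print("plate z.0505",edge(p,.0505,0))
# front edge in scene camera: lock front-top edge from old pic vs plate
old=cv2.imread('pics/scene0.png')[:,:,::-1];new,_=camera("scene")
for u in(185,192,199):print(u,"old V",old[272:296,u].sum(1),"new",new[262:296,u].sum(1))
E
python3 e.py
```

```text
lock (array([ 609.13, -155.23]), np.float64(0.119), np.int64(10))
plate z.0505 (array([ 610.47, -155.37]), np.float64(-0.009), np.int64(10))
185 old V [246 214 250 308 300 299 199 165 163 165 156 152 145 149 152 155 142 274
 259 258 261 261 258 258] new [682 680 623 631 641 649 657 666 672 663 650 643 653 588 354 201 193 169
 170 163 163 149 145 153 152 154 146 277 259 258 263 265 257 261]
192 old V [295 299 293 292 292 299 303 138 153 216 543 289 305 311 316 169 147 239
 264 260 253 256 258 255] new [656 653 646 642 635 625 626 707 702 701 705 710 721 755 424 357 123 151
 155 219 549 288 309 313 316 171 149 239 264 257 256 259 262 257]
199 old V [297 302 306 271 307 297 296 320 157 166 177 168 167 158 156 160 169 245
 265 260 255 253 254 255] new [631 631 631 637 641 649 653 659 676 520 311 213 596 667 706 296 469 245
 158 173 172 170 169 162 160 162 169 248 268 260 257 258 254 254]
```

{"fn": "servo_tool", "kwargs": {
  "moves": [
    [[0,0,0],[0.0006,0,0.001],0],
    [[0,0,0],[0,0,0.001],0],
    [[0,0,0],[0,0,0],0]
  ]
}}

```text
time: 11.4
ee_pos: [0.5403, -0.1712, 0.0528]
tcp_rot: [179.9, 0.2, 176.5]
wrist_force: [-0.8, -0.1, -1.7]
opening: 0.0151
grasp_force: 40.6
```

{"fn": "servo_tool", "kwargs": {
  "moves": [
    [[0,0,0],[0,0,0.0005],0],
    [[0,0,0],[0,0,0],0]
  ]
}}

```text
time: 11.6
ee_pos: [0.5404, -0.1712, 0.0527]
tcp_rot: [179.9, 0.2, 176.6]
wrist_force: [-1.3, -0.4, -0.1]
opening: 0.0148
grasp_force: 40.9
```

{"fn": "servo_tool", "kwargs": {
  "moves": [
    [[0,0,0],[0,0,0.0005],0],
    [[0,0,0],[0,0,0],0]
  ]
}}

```text
time: 11.8
ee_pos: [0.5404, -0.1712, 0.0526]
tcp_rot: [179.9, 0.2, 176.6]
wrist_force: [-3.2, 1.9, 4.6]
opening: 0.0148
grasp_force: 41.6
```

{"fn": "servo_tool", "kwargs": {
  "moves": [
    [[0,0,0],[0,0,0],40],
    [[0,0,0],[0,0,0],40],
    [[0,0,0],[0,0,0],40],
    [[0,0,0],[0,0,-0.01],40],
    [[0,0,0],[0,0,-0.02],40],
    [[0,0,0],[0,0,-0.03],40],
    [[0,0,0],[0,0,-0.04],40],
    [[0,0,4],[-0.02,0,-0.02],40],
    [[0,0,8],[-0.02,0.01,0],40],
    [[0,0,8],[0,0,0],40]
  ]
}}

```text
time: 12.8
ee_pos: [0.5832, -0.1648, 0.1733]
tcp_rot: [179.8, 0.3, 156.3]
wrist_force: [-1.8, -0.3, 0.2]
opening: 0.034
grasp_force: 0.0
```

```bash
cat > v.py <<'E'
from h import *
todo([.566,.152,.12],[180,0,93.6])
for c in("top","scene"):
    p,d,W=cloud(c);z=W[...,2]
    hsv=cv2.cvtColor(p,cv2.COLOR_RGB2HSV).astype(int);H,S,V=hsv[...,0],hsv[...,1],hsv[...,2]
    P=planar(c,.05);x,y=P[...,0],P[...,1]
    m=(abs(x-.54)<.09)&(abs(y+.17)<.055)&(S<70)&(V>120)&(z<.06)&(z>.041)
    try: print(c,"plate",prect(c,m,.05))
    except Exception as e: print(e)
    P=planar(c,.023);x,y=P[...,0],P[...,1]
    b=(z>.013)&(z<.034)&(abs(y-.153)<.085)&(V>70)&(abs(x-.568)<.035)
    print("bar",prect(c,b,.023))
    k=calibration(c);R=np.array(k["R"]);t=np.array(k["t"])
    for n in("bar_mid","bar_end_a","bar_end_b","plate_mid"):
        for r in mark_of(n,c)[:4]: print(n,round(r["score"],2),np.round(R.T@(np.array(r["xyz"])-t),3))
    r=(slice(190,275),slice(195,470)) if c=="top" else (slice(225,310),slice(170,445))
    cv2.imwrite(f'pics/v_{c}.png',cv2.resize(p[r][:,:,::-1],None,fx=2.9,fy=2.9,interpolation=cv2.INTER_CUBIC))
cv2.imwrite('pics/v.png',np.vstack([cv2.imread(f'pics/v_{c}.png') for c in("top","scene")]))
E
python3 v.py
```

```text
t 12.8 pos [ 0.5832 -0.1648  0.1733] rpy [179.83   0.3  156.27] q [-15.8  11.6  11.1  89.1   0.1   7.9]
turn [ 0.31  0.18 62.67] shift now-axes [0.1435 0.2829 0.0534] shift after-turn axes [0.3172 0.0027 0.0533]
top plate (array([ 538.1, -169.9]), array([ 65. , 134.9]), 86.3, 'z', np.float64(50.0), 'mean', array([ 543.4, -165.9,   50. ]), 1514)
bar (array([565.5, 150. ]), array([ 17.3, 169.2]), 3.7, 'z', np.float64(23.0), 'mean', array([565.8, 148.8,  23. ]), 634)
bar_mid 0.9 [0.334 0.226 0.006]
bar_mid 0.73 [0.566 0.16  0.012]
bar_end_a 0.95 [0.561 0.275 0.014]
bar_end_a 0.82 [0.309 0.333 0.012]
bar_end_a 0.78 [0.367 0.123 0.006]
bar_end_a 0.57 [0.577 0.061 0.013]
bar_end_b 0.95 [0.561 0.275 0.014]
bar_end_b 0.82 [0.309 0.333 0.012]
bar_end_b 0.78 [0.367 0.123 0.006]
bar_end_b 0.57 [0.577 0.061 0.013]
plate_mid 0.71 [ 0.535 -0.165  0.045]
scene plate (array([ 545.9, -167.4]), array([ 67.9, 138.3]), 87.0, 'z', np.float64(50.0), 'mean', array([ 551.2, -165.4,   50. ]), 1040)
bar (array([577.1, 155.7]), array([ 23.2, 169.9]), 3.7, 'z', np.float64(23.0), 'mean', array([575.7, 154.9,  23. ]), 563)
bar_mid 0.72 [ 0.282 -0.219  0.007]
bar_mid 0.66 [0.57  0.161 0.015]
bar_mid 0.62 [0.34  0.222 0.013]
bar_end_a 0.88 [0.562 0.273 0.013]
bar_end_a 0.82 [0.307 0.329 0.005]
bar_end_a 0.81 [0.575 0.053 0.012]
bar_end_a 0.81 [ 0.207 -0.137  0.01 ]
bar_end_b 0.88 [0.562 0.273 0.013]
bar_end_b 0.82 [0.307 0.329 0.005]
bar_end_b 0.81 [0.575 0.053 0.012]
bar_end_b 0.81 [ 0.207 -0.137  0.01 ]
plate_mid 0.83 [ 0.536 -0.172  0.046]
plate_mid 0.58 [0.57  0.161 0.015]
```

View pics/v.png

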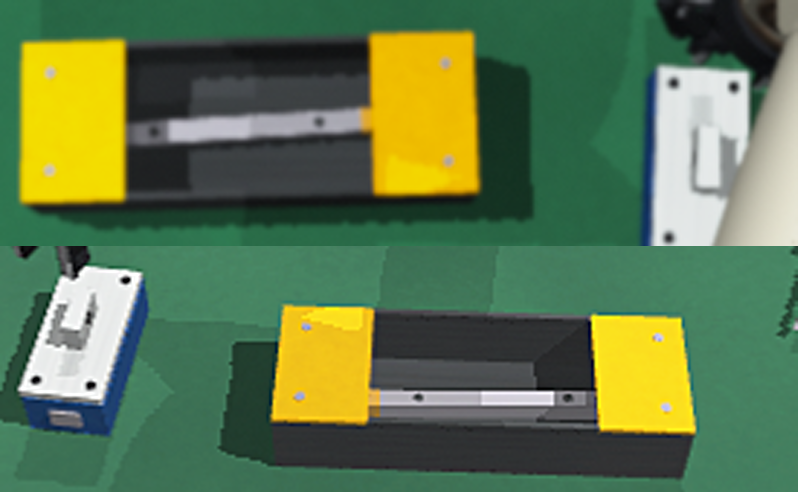

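{"fn": "servo_tool", "kwargs": {
  "moves": [
    [[0.3,0.2,7.8],[0,0,0],40],
    [[0,0,7.8],[0,0,0],40],
    [[0,0,7.8],[0,0,0],40],
    [[0,0,7.8],[0,0,0],40],
    [[0,0,7.8],[0,0,0],40],
    [[0,0,7.8],[0,0,0],40],
    [[0,0,7.8],[0,0,0],40],
    [[0,0,8],[0,0,0],40]
  ]
}}

```text
time: 14.1
ee_pos: [0.581, -0.1652, 0.1722]
tcp_rot: [-179.9, 0.1, 93.7]
wrist_force: [-0.7, -0.3, -0.3]
opening: 0.0342
grasp_force: 0.0
```

{"fn": "servo_tool", "kwargs": {
  "moves": [
    [[0,0,0],[0.0325,0.0003,0],40],
    [[0,0,0],[0.0325,0.0003,0],40],
    [[0,0,0],[0.0325,0.0003,0],40],
    [[0,0,0],[0.0325,0.0003,0],40],
    [[0,0,0],[0.0325,0.0003,0],40],
    [[0,0,0],[0.0325,0.0003,0],40],
    [[0,0,0],[0.0325,0.0003,0],40],
    [[0,0,0],[0.0325,0.0003,0.01],40],
    [[0,0,0],[0.0325,0.0003,0.02],40],
    [[0,0,0],[0.0325,0.0003,0.02],40],
    [[0,0,0],[0,0,0.02],40],
    [[0,0,0],[0,0,0],40]
  ]
}}

```text
time: 15.3
ee_pos: [0.5599, 0.1595, 0.0986]
tcp_rot: [-179.6, 0.2, 94.1]
wrist_force: [0.5, -0.9, 0.4]
opening: 0.034
grasp_force: 0.0
```

Run:
```python
from h import *
todo([.5665,.1595,.0075],[180,0,93.6])
p,d=camera("scene")
cv2.imwrite('pics/s3.png',cv2.resize(p[190:320,240:430,::-1],None,fx=4,fy=4,interpolation=cv2.INTER_CUBIC))
k=calibration("scene");o=get_obs()
for X in(o["ee_pos"],[o["ee_pos"][0],o["ee_pos"][1],.023]):
    print(cv2.projectPoints(np.array([X],float),cv2.Rodrigues(np.array(k["R"]))[0],np.array(k["t"]),np.array(k["camera_matrix"]),np.array(k["dist"]))[0].ravel())
```

```text
t 15.3 pos [0.5599 0.1595 0.0986] rpy [-1.7963e+02  1.7000e-01  9.4080e+01] q [ 1.590e+01  9.200e+00  1.000e-01  8.130e+01 -1.000e-01  1.019e+02]
turn [-0.37  0.17  0.48] shift now-axes [-0.0002  0.0072  0.0911] shift after-turn axes [-0.0004  0.0066  0.0911]
[340.42296727 252.78820363]
[338.38992318 274.44380534]
```

View pics/s3.png

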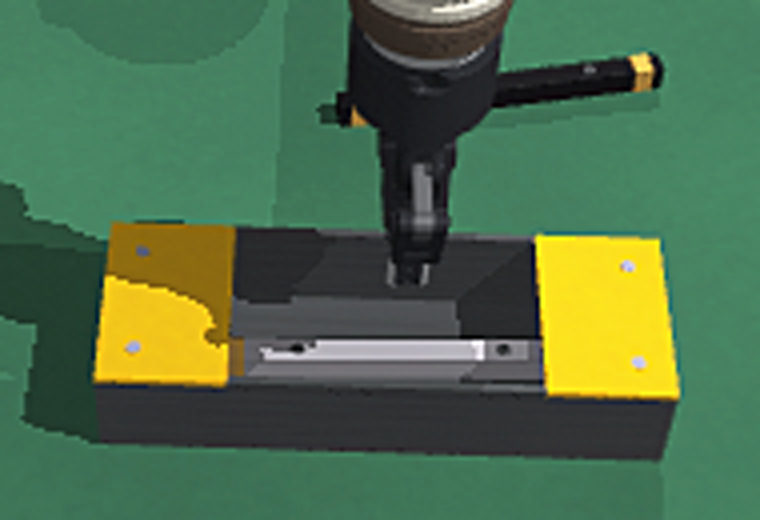

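The finger pair is at crop (410,270). The bar's holes are at (296,349) and (503,349), so its middle is near x=400, which agrees with the tool's position. I'm going down onto the bar middle.

{"fn": "servo_tool", "kwargs": {
  "moves": [
    [[-0.3,0.2,0.4],[0,0.0065,0.015],40],
    [[0,0,0],[0,0,0.02],40],
    [[0,0,0],[0,0,0.02],40],
    [[0,0,0],[0,0,0.015],40],
    [[0,0,0],[0,0,0.01],40],
    [[0,0,0],[0,0,0.006],40],
    [[0,0,0],[0,0,0.003],40],
    [[0,0,0],[0,0,0],40]
  ]
}}

```text
time: 16.15
ee_pos: [0.5684, 0.1596, 0.0127]
tcp_rot: [179.8, -0.1, 93.5]
wrist_force: [0.2, -0.1, 0.5]
opening: 0.0343
grasp_force: 0.0
```

{"fn": "servo_tool", "kwargs": {
  "moves": [
    [[0,0,0],[0,0,0.003],40],
    [[0,0,0],[0,0,0.001],40],
    [[0,0,0],[0,0,0],0],
    [[0,0,0],[0,0,0],0],
    [[0,0,0],[0,0,0],0],
    [[0,0,0],[0,0,0],0],
    [[0,0,0],[0,0,0],0]
  ],
  "force": 80
}}

```text
time: 16.85
ee_pos: [0.5683, 0.1597, 0.0089]
tcp_rot: [179.8, -0.1, 93.6]
wrist_force: [-2.4, 0.1, 6.1]
opening: 0.0135
grasp_force: 80.9
```

{"fn": "servo_tool", "kwargs": {
  "moves": [
    [[0,0,0],[0,0,-0.002],0],
    [[0,0,0],[0,0,-0.003],0],
    [[0,0,1],[0,0,-0.002],0],
    [[0,0,1.1],[0,0,0],0],
    [[0,0,0],[0.005,0,0],0],
    [[0,0,0],[0.006,0,0],0],
    [[0,0,0],[0.006,0,0],0],
    [[0,0,0],[0,0,0],0]
  ]
}}

```text
time: 17.65
ee_pos: [0.5677, 0.1776, 0.0154]
tcp_rot: [179.8, -0.1, 91.5]
wrist_force: [0.2, 0.4, -4.8]
opening: 0.0135
grasp_force: 79.7
```

{"fn": "servo_tool", "kwargs": {
  "moves": [
    [[0,0,0],[0.005,0,0],0],
    [[0,0,0],[0.004,0,0],0],
    [[0,0,0],[0.003,0,0],0],
    [[0,0,0],[0,0,0],0]
  ]
}}

```text
time: 18.05
ee_pos: [0.5675, 0.189, 0.0154]
tcp_rot: [179.8, -0.1, 91.5]
wrist_force: [0.9, -0.1, -4.4]
opening: 0.0138
grasp_force: 79.7
```

Run:
```python
from h import *
o=get_obs();print(o["wrist_force"],o["torque"]);todo([.5665,.19,.016],[180,0,91.5])
a=[]
for c,r in(("top",(slice(190,275),slice(195,375))),("scene",(slice(225,310),slice(250,430)))):
    p,d=camera(c);a.append(cv2.resize(p[r][:,:,::-1],None,fx=3.5,fy=3.5,interpolation=cv2.INTER_CUBIC))
cv2.imwrite('pics/w.png',np.vstack(a))
```

```text
[ 0.88672266 -0.06743178 -4.43803218] [-0.07275779 -0.03981813 -0.02124044]
t 18.05 pos [0.5675 0.189  0.0154] rpy [ 1.7982e+02 -1.0000e-01  9.1470e+01] q [ 18.4  12.6  -5.3  71.9   0.  106.9]
turn [ 0.18 -0.1  -0.03] shift now-axes [ 0.001  -0.0009 -0.0006] shift after-turn axes [ 0.001  -0.0009 -0.0006]
```

View pics/w.png

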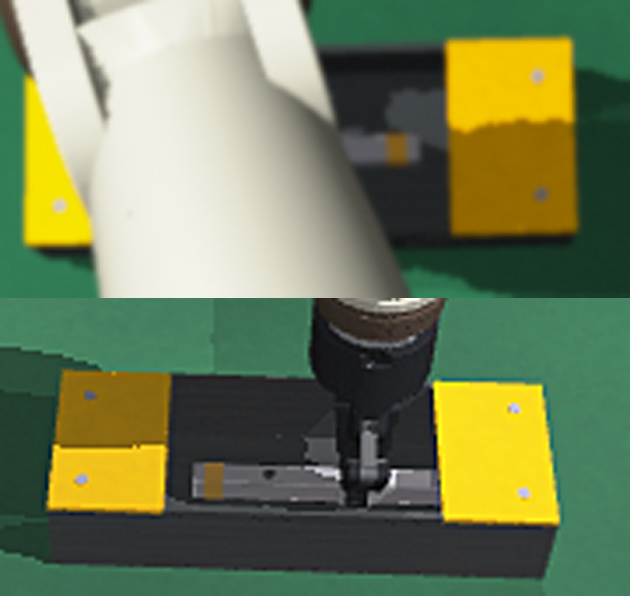

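The bar's -y end shows about 17 mm clear of the cover: in the top crop the end is at x=418 and the cover edge at 448. Forces are low, so I'll tilt the -y end up while raising.

{"fn": "servo_tool", "kwargs": {
  "moves": [
    [[0,-2,0],[-0.0001,0,-0.0038],0],
    [[0,-2,0],[-0.0003,0,-0.0038],0],
    [[0,-2,0],[-0.0004,0,-0.0038],0],
    [[0,-2,0],[-0.0005,0,-0.0038],0],
    [[0,-2,0],[-0.0007,0,-0.0037],0],
    [[0,0,0],[0,0,0],0],
    [[0,0,0],[0,0,0],0]
  ]
}}

```text
time: 18.85
ee_pos: [0.5674, 0.188, 0.0343]
tcp_rot: [179.8, 9.9, 91.4]
wrist_force: [-0.3, -0.2, -5.0]
opening: 0.0135
grasp_force: 79.8
```

Run:
```python
from h import *
o=get_obs();print(o["wrist_force"],o["torque"],o["opening"]);todo(o["ee_pos"],[180,0,91.5]);print(Ro.from_euler('xyz',o["tcp_rot"],degrees=True).as_matrix().round(3))
```

```text
[-0.27748241 -0.23265772 -5.03780271] [ 0.32805695 -0.03231884  0.01195353] 0.013548399687396727
t 18.85 pos [0.5674 0.188  0.0343] rpy [179.83   9.85  91.44] q [ 22.7  15.5  -0.2  77.7  -9.2 111.5]
turn [ 0.16  9.85 -0.05] shift now-axes [0. 0. 0.] shift after-turn axes [0. 0. 0.]
[[-0.025  1.     0.007]
 [ 0.985  0.026 -0.171]
 [-0.171  0.003 -0.985]]
```

{"fn": "servo_tool", "kwargs": {
  "moves": [
    [[0,-2,0],[-0.0008,0,-0.0037],0],
    [[0,-2,0],[-0.0009,0,-0.0037],0],
    [[0,-2,0],[-0.001,0,-0.0037],0],
    [[0,-2,0],[-0.0012,0,-0.0036],0],
    [[0,-2,0],[-0.0013,0,-0.0036],0],
    [[0,0,0],[0,0,0],0],
    [[0,0,0],[0,0,0],0]
  ]
}}

```text
time: 19.55
ee_pos: [0.5674, 0.1875, 0.0533]
tcp_rot: [179.8, 19.9, 91.4]
wrist_force: [0.3, 0.3, -3.5]
opening: 0.0139
grasp_force: 79.8
```

Run:
```python
from h import *
o=get_obs();print(o["wrist_force"],o["torque"],o["opening"],o["ee_pos"])
p,d,W=cloud("scene")
cv2.imwrite('pics/w2.png',cv2.resize(p[190:310,240:430][:,:,::-1],None,fx=4,fy=4,interpolation=cv2.INTER_CUBIC))
```

```text
[ 0.26238696  0.29149968 -3.48123067] [ 0.66032169  0.0345847  -0.03754959] 0.013929496995269797 [0.56740805 0.1874784  0.05325572]
```

View pics/w2.png

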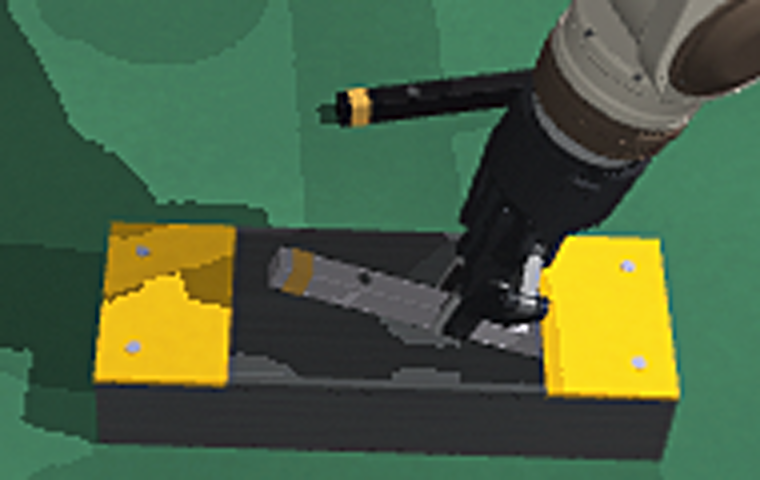

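The bar is tilted with its end at crop (285,270) standing free, and nothing is pressing. I'll draw it out along its own axis.

{"fn": "servo_tool", "kwargs": {
  "moves": [
    [[0,0,0],[-0.004,0,0],0],
    [[0,0,0],[-0.008,0,0],0],
    [[0,0,0],[-0.008,0,0],0],
    [[0,0,0],[-0.008,0,0],0],
    [[0,0,0],[-0.008,0,0],0],
    [[0,0,0],[-0.008,0,0],0],
    [[0,0,0],[-0.008,0,0],0],
    [[0,0,0],[0,0,0],0]
  ]
}}

```text
time: 20.4
ee_pos: [0.5688, 0.1374, 0.0719]
tcp_rot: [179.8, 19.9, 91.3]
wrist_force: [0.2, 0.5, -5.5]
opening: 0.0136
grasp_force: 79.8
```

{"fn": "servo_tool", "kwargs": {
  "moves": [
    [[0,0,0],[-0.01,0,0],0],
    [[0,0,0],[-0.01,0,0],0],
    [[0,0,0],[-0.01,0,0],0],
    [[0,0,0],[-0.01,0,0],0],
    [[0,0,0],[-0.005,0,0],0],
    [[0,0,0],[-0.004,0,-0.01],0],
    [[0,0,0],[-0.004,0,-0.01],0],
    [[0,0,0],[-0.004,0,-0.01],0],
    [[0,0,0],[0,0,0],0]
  ]
}}

```text
time: 21.3
ee_pos: [0.5705, 0.0955, 0.1212]
tcp_rot: [179.6, 19.9, 91.3]
wrist_force: [1.4, -0.6, -4.4]
opening: 0.014
grasp_force: 79.8
```

{"fn": "servo_tool", "kwargs": {
  "moves": [
    [[0,0,0],[-0.004,0,-0.01],0],
    [[0,0,0],[-0.0068,0,-0.0188],0],
    [[0,0,0],[-0.0068,0,-0.0188],0],
    [[0,0,0],[-0.0068,0,-0.0188],0],
    [[0,0,0],[-0.0068,0,-0.0188],0],
    [[0,0,0],[-0.0068,0,-0.0188],0],
    [[0,2.5,0],[0,0,0],0],
    [[0,2.5,0],[0,0,0],0],
    [[0,2.5,0],[0,0,0],0],
    [[0,2.5,0],[0,0,0],0],
    [[0,2.5,0],[0,0,0],0],
    [[0,2.5,0],[0,0,0],0]
  ]
}}

```text
time: 22.5
ee_pos: [0.569, 0.0947, 0.2299]
tcp_rot: [179.8, 4.8, 91.5]
wrist_force: [0.3, -0.5, -4.8]
opening: 0.014
grasp_force: 79.7
```

{"fn": "servo_tool", "kwargs": {
  "moves": [
    [[0,2.5,0],[0,0,0],0],
    [[0,2.4,0],[0,0,0],0],
    [[0,0,0],[0.01,0,0],0],
    [[0,0,0],[0.015,0,0],0],
    [[0,0,0],[0.015,0,0],0],
    [[0,0,0],[0.01,0,0],0],
    [[0,0,0],[0.005,0,0],0],
    [[0,0,0],[0,0,0],0],
    [[0,0,0],[0,0,0],0],
    [[0,0,0],[0,0,0],0]
  ]
}}

```text
time: 23.5
ee_pos: [0.5678, 0.1493, 0.2296]
tcp_rot: [179.8, 0.0, 91.4]
wrist_force: [-0.3, 0.2, -4.9]
opening: 0.0136
grasp_force: 79.7
```

Run:
```python
from h import *
o=get_obs();print(o["wrist_force"],o["opening"]);todo([.5675,.152,.225],[180,0,91.5])
p,d,W=cloud("scene");x,y,z=W[...,0],W[...,1],W[...,2]
hsv=cv2.cvtColor(p,cv2.COLOR_RGB2HSV);m=(hsv[...,1]<70)&(hsv[...,2]>60)&(z>.19)&(z<.27)&(abs(x-.57)<.03)&(abs(y-.15)<.13)
i=m.copy();l=z[m&(y<.10)];r=z[m&(y>.2)]
print("ends z",np.median(l),len(l),np.median(r),len(r))
print("plate",prect("scene",(planar("scene",.05)[...,1]<-.11)&(z>.041)&(z<.06)&(hsv[...,1]<70)&(hsv[...,2]>120)&(abs(x-.54)<.09),.05))
cv2.imwrite('pics/w3.png',p[60:400,100:500,::-1])
```

```text
[-0.26863632  0.23489353 -4.92309911] 0.013614167812645876
t 23.5 pos [0.5678 0.1493 0.2296] rpy [1.7983e+02 2.0000e-02 9.1430e+01] q [ 1.480e+01  1.000e+01  1.540e+01  9.530e+01 -1.000e-01  1.033e+02]
turn [ 0.17  0.02 -0.07] shift now-axes [ 0.0027 -0.0003  0.0046] shift after-turn axes [ 0.0027 -0.0002  0.0046]
ends z 0.24280688149243645 264 0.2423795225221562 289
plate (array([ 546. , -167.3]), array([ 66.1, 138.7]), 87.2, 'z', np.float64(50.0), 'mean', array([ 552.1, -166.3,   50. ]), 1034)
```

View pics/w3.png

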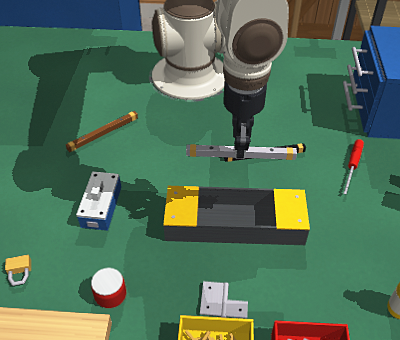

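The bar is held level above the empty trough, with both ends reading z≈0.242. The plate sits on the lock body and the arm is still, so I'm handing in.

```bash
python3 -c "
from workcell import *
print(job_done())"
```

```text
the job is handed in; nothing more can be done
None
```

The job is handed in: the plate sits flush on the lock body to within about 1–2 mm and is released. The bar came out at a 20° slant without forcing and is held level and steady about 0.17 m above the trough. The arm touched nothing else on the bench, and it took about 23.5 s.

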